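# Blow off a setup block in the blow-off box

### The job

Blow the grit out of the drilled setup block: set the block down flat on the rack inside the blow-off box, then close the lid fully, and only then press the cap of the gas can right down to its stop for at least half a second and let it spring back up. Leave the block in the closed box, and do not disturb the V-block, the turned ring and the sleeve standing nearby.

Things in the scene. Friction and masses are not known exactly. Their poses are not given: they have to be found in the camera images.
- setup_block: loose ground-steel setup block with small drilled holes, 50 x 75 x 25 mm (x, y, z), 0.5 to 0.75 kg, lying flat on the worktop to the right of the box; origin at the centre of its underside, z up
- blow_box: bolted-down grey steel box, open top rim 80 mm above the worktop, 132 mm (own x) by 148 mm (own y) outside, walls 4 mm, with a gas can beside it (45 mm in diameter, axis at own x = +125 mm, y = 0) on one base plate. Origin: on the worktop under the box's centre. Own +x points roughly away from the robot, to the can; the lid is hinged along the -y wall (right side)
- rack (a point): centre of the top of the slatted rack inside the box, 35 mm above the worktop (45 mm below the rim), where the block is set down; clear room inside 124 mm (own x) by 140 mm (own y). Axes as blow_box
- lid (a joint): lid angle: 0 = closed, lying on the rim; 1.6 to 1.75 = open, as at the start; 1.85 = its stop. A stiff hinge: the lid stays where it is left and must be pushed all the way down. Open, it reaches 250 mm above the worktop. Aluminium frame 132 x 148 x 8 mm with a clear window 4 mm thick; closed, its top is 89 mm above the worktop
- lid_edge (a point): middle of the outer end of the lid's lip, a 60 mm wide, 4 mm thick tab that stands 14 mm out from the edge away from the hinge, 162 mm from the hinge line. Axes turn with the lid: y points from the hinge to the lip, x along the hinge, z out of the lid's outer face (up when closed)
- lid_hinge (a point): middle of the hinge line, 85 mm above the worktop, 74 mm to the -y side of the box's centre; the hinge line runs along the box's own x; axes turn with the lid
- nozzle_cap (a joint): how far the sprung cap is pressed down: 0 = up, 0.005 m = at its stop. It needs about 4 N to start and 9 N at the stop, and springs back by itself
- cap_top (a point): centre of the top of the white cap on the can, 30 mm in diameter and 22 mm tall, with a thin black tube leading from its side down into the box wall; 130 mm above the worktop when up
- vee_block: bystander: loose steel V-block, 45 x 40 x 36 mm, origin at the centre of its underside
- turned_ring: bystander: loose steel ring, 66 mm in diameter, 20 mm tall, origin at the centre of its underside
- steel_sleeve: bystander: loose upright steel tube, 35 mm in diameter, 62 mm tall, origin at the centre of its underside
Mind the look-alikes: they are no part of the job. What is shaped like the setup_block but yellow is not meant.

How it is judged:
On the way, in this order (a step that is already met when the one before it is completed fails the run):
1. the setup block lies flat on the rack in the box, let go (x of setup_block in the frame of rack between -0.062 and 0.062 m and y of setup_block in the frame of rack between -0.07 and 0.07 m and z of setup_block in the frame of rack below 0.006 m and angle between setup_block's own z axis and vertical below 0.1 rad and linear speed of setup_block below 0.03 m/s and contact force between the fingers and setup_block below 0.2 N), for 0.2 s.
2. the lid is fully closed (value of joint lid below 0.04 rad), for 0.2 s.
3. with the lid closed, the cap is held down at its stop (at least 4 of 5 mm) (value of joint nozzle_cap above 0.004 m and value of joint lid below 0.04 rad), for 0.3 s.
At the end, for the whole second after the job is handed in: the setup block lies flat and at rest on the rack inside the box (within 6 mm of the rack's height, tilted less than 0.1 rad), the lid is closed to within 0.04 rad, and the cap is back up to within 1 mm (x of setup_block in the frame of rack between -0.062 and 0.062 m and y of setup_block in the frame of rack between -0.07 and 0.07 m and z of setup_block in the frame of rack below 0.006 m and angle between setup_block's own z axis and vertical below 0.1 rad and linear speed of setup_block below 0.03 m/s and value of joint lid below 0.04 rad and value of joint nozzle_cap below 0.001 m); the robot touches nothing.
It fails at once if the cap is pressed (over 2 mm) while the lid is open (over 0.1 rad) (value of joint nozzle_cap above 0.002 m and value of joint lid above 0.1 rad).
It fails at once if the block is dropped onto the rack (faster than 0.8 m/s inside the box) (horizontal distance between setup_block and rack below 0.06 m and z of setup_block in the frame of rack below 0.04 m and linear speed of setup_block above 0.8 m/s).
It fails at once if a bystander (V-block, turned ring or sleeve) is moved more than 25 mm or tipped (distance of any of vee_block, turned_ring, steel_sleeve from where it was at the start of the episode above 0.025 m or angle between any of vee_block, turned_ring, steel_sleeve's own z axis and vertical above 0.5 rad).
It also fails if it takes over 72 s, if anything falls off the work surface, if the arm or the gripper's body presses on something with over 40 N, if the wrist force passes 120 N, or if a joint passes its speed limit or range.

### The arm

A 6-joint arm with a two-finger parallel gripper is mounted at the origin on a cart in front of the work surface, level with it; the furniture and walls round the work are solid. World frame = base frame: x ahead of the robot, y to its left, z up, the work surface at z = 0. Lengths are in m, angles in rad, forces in N, time in s.
With the tool pointing down it reaches from about 0.375 to 0.9 m from the base axis. Payload 3.1 kg.
Tool frame: the origin (TCP) lies on the centre line of the jaws, within the pads' length; the fingertips stand robot.tip_reach ahead of it and the grasp point (between the pads) is the TCP (robot.tip_reach is the distance from the TCP to the fingertips, in m); z points along the fingers, y is the direction in which the jaws open and shut (so a half turn about z gives the same grasp; the last joint's range is limited). The gripper opens to 87 mm and grips with 3 to 60 N. Pads are 19 mm wide; open, the fingers measure 117 mm over their backs; the gripper's body (75 mm by 190 mm) begins 51 mm behind the grasp point.
Start: joints at [-1.433, 0.527, 1.433, -0, 1.181, -0.178], TCP at [0.194, -0.594, 0.209] pointing down, gripper open.
Joint ranges: [-3.08, 3.08], [-0.75, 2.2], [0.22, 2.44], [-1.43, 4.57], [0, 2.65], [-2.85, 2.85]. Speed limits (rad/s): [2.79, 2.79, 3.14, 3.14, 3.14, 3.14].

### API

Orientations are given as a unit quaternion [x, y, z, w].
In Python, from rig import telemetry, viewer, robot gives the robot as it stands. The module is installed in compiled form; this text tells all that it offers.
- The arm moves only by the tool step_arm, never from a script. Its argument "targets" is a list of rows, each an object of numbers: "dx", "dy", "dz": the shift along the tool's x, y, z in m; "rx", "ry", "rz": the turn, a rotation vector about the tool's x, y, z in degrees. In form: [{"dx": .., "dy": .., "dz": .., "rx": .., "ry": .., "rz": ..}, ...]. A call has exactly 5 rows; each row is the pose to reach, as a shift and turn from the pose measured when the call began, along the tool's axes at that moment; what a row does not reach only later rows make up. A row lasts 1/8 s, in which the tool goes at most 62.5 mm and 10.7 degrees, less where a joint would pass 70% of its speed; a pose out of reach is approached as far as the arm can. A call with a gripper value outside its range is refused whole. "gripper" is the opening, from 0 (shut) to 1 (fully open), set as the call begins (left out, the last holds). The fingers move at their own pace and stop on an object; "force" is the grip in N (left out, the last holds). Time passes only in rows, so rows that repeat a pose let the fingers close, or fill a call up. It gives the time, the measured TCP pose, the force and the opening at its end, in the units of the state.
- telemetry.get_obs(): the state, without advancing time (a new reading comes with each control period).
- viewer.camera(name): name is "side" or "top" or "wrist"; returns a dict with "img" (480x640x3 uint8, blue, green, red), "depth" (480x640 float32, m along the optical axis (not along the pixel's ray), 0 where there is no reading), "K" (3x3 intrinsics, pixels), "k1" (the pictures are not rectified: a ray, as slopes to the right and down, at radius r is drawn at 1 + k1 r^2 times it, then the intrinsics apply), "R" (3x3) and "t" (3): a world point X has camera coordinates R X + t. Camera axes: x right, y down, z forward; pixel columns grow to the right and rows downward; lengths in m; the calibration is good to about 2 mm. A picture is of the moment at which its call begins.
- robot.hand_in(): hands the job in, once; it reports no verdict.
The state is a dict: "time": time; "q": joint angles; "joint_velocities": joint speeds; "joint_torque": joint torques, N m; "position": TCP position; "tool_rot": TCP orientation; "ft_force": force on the tool from outside, world axes, zero at the start; "moment": the same for the moment, N m; "grip_width": finger opening in m.
Only numpy, scipy, OpenCV 4.12 (cv2) and the standard library are available. Lean on these libraries where they do the work, as an engineer would, in place of code of your own. Each camera call takes 0.05 s, during which the arm holds its last target.

## Working session

There is one attempt and no reset: what is moved stays moved. The work goes in short steps, Python scripts to look and compute and a tool call to move; the robot and the scene stay as the last step left them, time stands still between calls to the robot, and variables do not carry over. Pictures are saved under pics/ and viewed, and the job is handed in when it is done.

Besides the shell and the picture viewer there is one more tool, called after ">>>" as name([rows], argument=value, ...), one row to a line, values as JSON. step_arm: Moves the arm, as the interface text tells. Its arguments: {"type":"object","properties":{"targets":{"type":"array"},"gripper":{"type":"number"},"force":{"type":"number"}},"required":["targets"]}

```bash
mkdir -p pics; ls
cat > h.py <<'E'
import numpy as np, cv2
from rig import telemetry, viewer, robot
from scipy.spatial.transform import Rotation as Rn
def cam(n):
    c=viewer.camera(n); return c
def rays(c,uv):
    uv=np.atleast_2d(np.array(uv,float)); K=np.array(c["K"]); 
    d=np.stack([(uv[:,0]-K[0,2])/K[0,0],(uv[:,1]-K[1,2])/K[1,1]],1)
    s=d.copy()
    for _ in range(20):
        r2=(s**2).sum(1,keepdims=True); s=d/(1+c["k1"]*r2)
    return np.c_[s,np.ones(len(s))]
def plane(c,uv,z):
    r=rays(c,uv); R=np.array(c["R"]); t=np.array(c["t"])
    o=-R.T@t; w=r@R
    return o+w*((z-o[2])/w[:,2])[:,None]
def deproj(c,uv):
    uv=np.atleast_2d(uv).astype(int); r=rays(c,uv); d=np.array(c["depth"])[uv[:,1],uv[:,0]]
    return (r*d[:,None]-np.array(c["t"]))@np.array(c["R"])
def proj(c,X):
    X=np.atleast_2d(X); p=X@np.array(c["R"]).T+np.array(c["t"]); s=p[:,:2]/p[:,2:]
    s=s*(1+c["k1"]*(s**2).sum(1,keepdims=True)); K=np.array(c["K"])
    return s*[K[0,0],K[1,1]]+[K[0,2],K[1,2]]
E
python3 - <<'E'
from h import *
import pickle
for n in("side","top","wrist"):
    c=cam(n); cv2.imwrite(f"pics/{n}0.png",c["img"]); pickle.dump(c,open(n+"0.pkl","wb"))
    R=np.array(c["R"]);print(n,-R.T@np.array(c["t"]),R[2],c["k1"])
o=telemetry.get_obs();print(o, robot.tip_reach)
E
```

```text
pics
side [0.56188057 0.64031201 0.60259383] [ 0.00706862 -0.81006355 -0.58629948] 0.042139696683383666
top [ 0.43413644 -0.03657156  0.99752451] [ 0.15044646 -0.01408786 -0.98851778] -0.09851235819953572
wrist [ 0.27137211 -0.56926808  0.3851589 ] [-0.28303905 -0.08981905 -0.95489342] -0.046481072769331874
{'time': 0.15, 'q': array([-1.43350206e+00,  5.28298394e-01,  1.43357479e+00, -4.18723657e-06,
        1.18138205e+00, -1.78493753e-01]), 'joint_velocities': array([ 0.00094739, -0.0039895 , -0.00446954, -0.00041231, -0.00081197,
        0.00115972]), 'joint_torque': array([ 6.64256877e-04, -4.40428555e+01, -1.76842690e+01,  6.33422029e-02,
        5.53170161e-02, -1.05433605e-04]), 'position': array([ 0.19405578, -0.59351854,  0.20817888]), 'tool_rot': array([ 9.87560150e-01,  1.57239498e-01,  1.51873529e-05, -8.31153770e-04]), 'ft_force': array([0.86511288, 0.50070786, 0.03100449]), 'moment': array([-0.00851113,  0.02902225, -0.05260217]), 'grip_width': 0.08669939387491468} 0.019
```

View pics/top0.png

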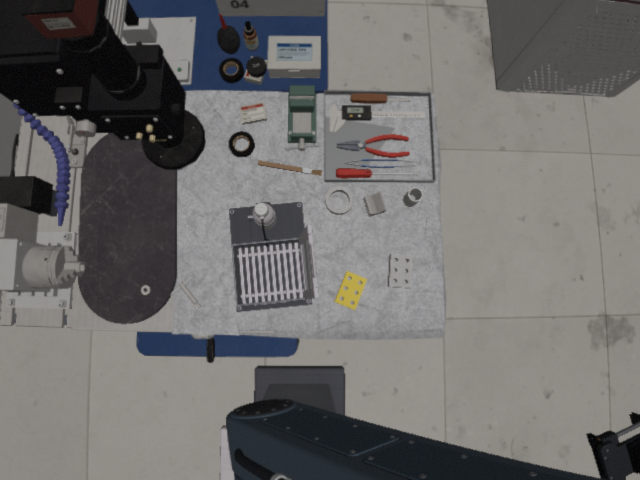

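View pics/side0.png

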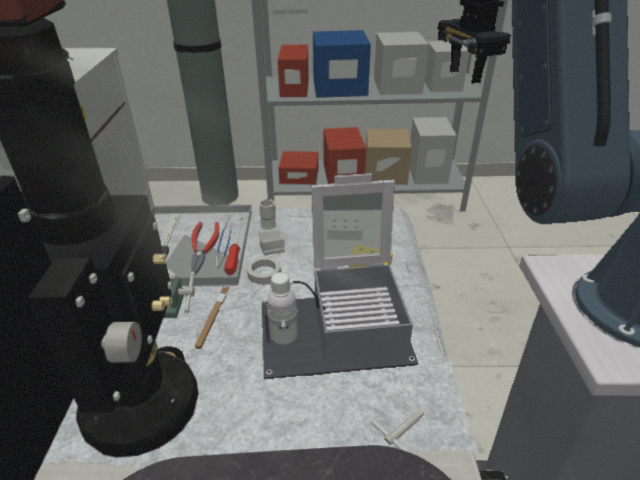

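View pics/wrist0.png

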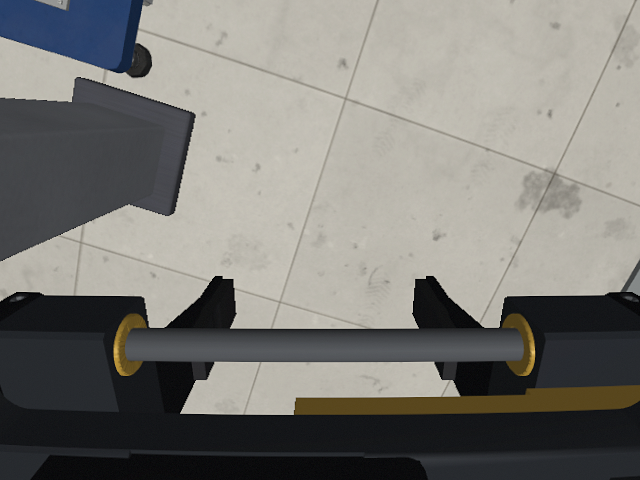

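In the top view there are two drilled blocks: a yellow one at (351,290) and a grey one at (399,270). The grey steel one is meant. The V-block is at (374,204), the ring at (338,201), the sleeve at (413,197), the cap at (262,211), the box interior around (272,272), and the lid stands up on the right edge near x=308. Next is one enlarged crop to confirm, plus measurements.

Run:
```python
from h import *
import pickle
c=pickle.load(open("top0.pkl","rb"))
im=c["img"]
cv2.imwrite("pics/crop1.png",cv2.resize(im[180:320,220:440],None,fx=3.6,fy=3.6,interpolation=cv2.INTER_CUBIC))
d=c["depth"]
v,u=np.mgrid[180:320,220:440]; uv=np.c_[u.ravel(),v.ravel()]
P=deproj(c,uv).reshape(140,220,3); ok=d[180:320,220:440]>0
print("ok",ok.mean())
z=P[...,2]
def rep(name,m):
    m=m.astype(np.uint8); n,l,s,ce=cv2.connectedComponentsWithStats(m)
    for i in range(1,n):
        if s[i,4]>60:
            p=P[l==i]; r=cv2.minAreaRect((p[:,:2]*1000).astype(np.float32))
            print(name,s[i],(ce[i]+[220,180]).round(1),p.mean(0).round(4),"z",np.percentile(p[:,2],[5,50,95]).round(4),"rect",[np.round(x,1) for x in r])
rep("15-32",(z>.015)&(z<.034)&ok)
rep("10-70",(z>.01)&(z<.075)&ok)
rep("75-90",(z>.07)&(z<.095)&ok)
rep(">100",(z>.1)&ok)
```

```text
ok 0.9959090909090909
15-32 [104   0 112   2 114] [380.3 180. ] [ 0.7113 -0.2021  0.0223] z [0.0191 0.0227 0.0253] rect [array([ 711.5, -200.8]), array([  3.2, 260.5]), np.float64(0.8)]
15-32 [105   6  29  28 345] [339.1 199.5] [ 0.6646 -0.1054  0.0198] z [0.0165 0.0199 0.0229] rect [array([ 665. , -105.5]), array([64.5, 65.4]), np.float64(39.3)]
15-32 [144  12  21  24 259] [374.9 203.9] [ 0.6533 -0.1873  0.0262] z [0.0189 0.0263 0.033 ] rect [array([ 654.1, -185.4]), array([45.6, 36.4]), np.float64(16.7)]
15-32 [  17   63   67   61 2177] [269.7 273.2] [0.4943 0.0514 0.0232] z [0.0159 0.0195 0.0337] rect [array([494.8,  50.7]), array([124.5, 140.9]), np.float64(5.9)]
15-32 [168  74  24  35 702] [399.9 270.9] [ 0.4998 -0.2413  0.0251] z [0.0212 0.0253 0.0282] rect [array([ 500.6, -241.9]), array([51.6, 75.1]), np.float64(85.2)]
15-32 [115  91  33  39 701] [350.8 290.2] [ 0.4566 -0.1298  0.0253] z [0.0224 0.0254 0.0281] rect [array([ 456.6, -130.1]), array([50.3, 75.6]), np.float64(68.3)]
10-70 [104   0 112   2 169] [385.8 180.3] [ 0.7116 -0.2158  0.0189] z [0.0104 0.0213 0.0249] rect 
[... 1126 characters left out ...]
] rect [array([ 456.6, -130. ]), array([50.4, 75.6]), np.float64(68.1)]
75-90 [41 22 14 23 80] [269.2 215.4] [0.6133 0.049  0.0864] z [0.0713 0.0895 0.0945] rect [array([623.1,  53. ]), array([50.6, 24.1]), np.float64(9.0)]
75-90 [ 11  55  74  71 462] [256.6 269.3] [0.4992 0.0744 0.0789] z [0.0719 0.0793 0.0824] rect [array([498.7,  52.1]), array([142.3, 145.9]), np.float64(5.5)]
>100 [ 34  23  17  32 216] [261.6 212.4] [0.6119 0.0609 0.1249] z [0.1056 0.1286 0.1318] rect [array([602.5,  65.3]), array([29.6, 57.9]), np.float64(76.6)]
>100 [ 80  44  19  76 956] [308.6 263.4] [ 0.5025 -0.0354  0.1875] z [0.1039 0.1947 0.2452] rect [array([503.2, -34.6]), array([131.8,  25.7]), np.float64(5.8)]
```

View pics/crop1.png

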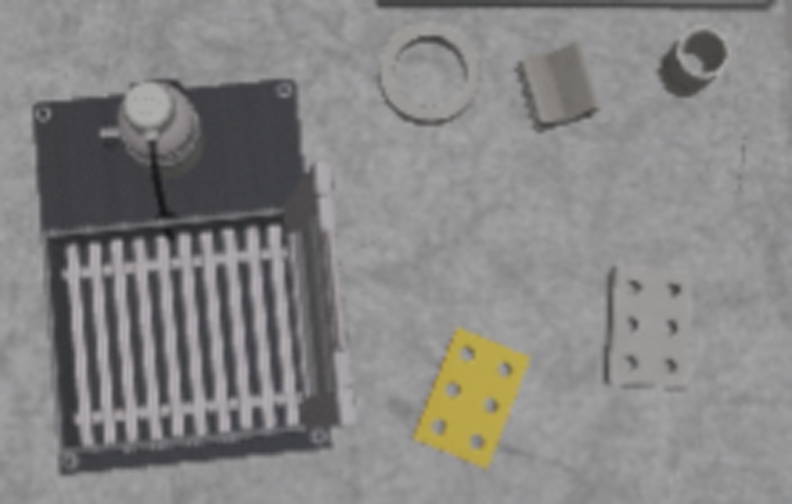

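The crop confirms it: the grey drilled block in the crop at (650,325) is the setup block, and the yellow one at (472,398) is left alone. I'll move above the grey block.

```bash
cat >> h.py <<'E'
def delta(p,yaw,tiltx=0):
    o=telemetry.get_obs(); R=Rn.from_quat(o["tool_rot"]); a=np.radians(yaw)
    T=Rn.from_matrix(np.array([[np.cos(a),np.sin(a),0],[np.sin(a),-np.cos(a),0],[0,0,-1]]).T.reshape(3,3).T)
    rv=np.degrees((R.inv()*T).as_rotvec()); d=R.inv().apply(np.array(p)-o["position"])
    x=R.as_matrix()[:,0]
    print("t",round(o["time"],2),"pos",o["position"].round(4),"yaw",np.degrees(np.arctan2(x[1],x[0])).round(2),"shift mm",(d*1000).round(1),"rot",rv.round(2),"F",o["ft_force"].round(1),"grip",round(o["grip_width"],4))
E
python3 - <<'E'
from h import *
delta([.5,-.242,.16],-5)
E
```

```text
t 0.15 pos [ 0.1941 -0.5935  0.2082] yaw 18.09 shift mm [ 400.  -239.    48.7] rot [-0.1   0.   23.09] F [0.9 0.5 0. ] grip 0.0867
```

>>> step_arm([
  {"dx":0.04,"dy":-0.024,"dz":0,"rz":3},
  {"dx":0.09,"dy":-0.054,"dz":0,"rz":8},
  {"dx":0.14,"dy":-0.084,"dz":0,"rz":13},
  {"dx":0.19,"dy":-0.114,"dz":0,"rz":18},
  {"dx":0.24,"dy":-0.143,"dz":0,"rz":23},
], gripper=1, force=30)

```text
invalid input
```

Run:
```python
from h import *
delta([.5,-.242,.16],-5)
```

```text
t 0.15 pos [ 0.1941 -0.5935  0.2082] yaw 18.09 shift mm [ 400.  -239.    48.7] rot [-0.1   0.   23.09] F [0.9 0.5 0. ] grip 0.0867
```

>>> step_arm([
  {"dx":0.04,"dy":-0.024,"dz":0,"rx":0,"ry":0,"rz":3},
  {"dx":0.09,"dy":-0.054,"dz":0,"rx":0,"ry":0,"rz":8},
  {"dx":0.14,"dy":-0.084,"dz":0,"rx":0,"ry":0,"rz":13},
  {"dx":0.19,"dy":-0.114,"dz":0,"rx":0,"ry":0,"rz":18},
  {"dx":0.24,"dy":-0.143,"dz":0,"rx":0,"ry":0,"rz":23},
], gripper=1, force=30)

```text
time: 0.78
position: [0.3787, -0.3814, 0.2084]
tool_rot: [0.999, -0.044, -0.0, -0.001]
ft_force: [0.7, -0.2, -0.5]
grip_width: 0.0871
```

Run:
```python
from h import *
delta([.5,-.242,.16],-5)
```

```text
t 0.78 pos [ 0.3787 -0.3814  0.2084] yaw -5.09 shift mm [ 108.5 -149.5   48.6] rot [-0.11  0.02 -0.09] F [ 0.7 -0.2 -0.5] grip 0.0871
```

>>> step_arm([
  {"dx":0.03,"dy":-0.04,"dz":0.01,"rx":0,"ry":0,"rz":0},
  {"dx":0.06,"dy":-0.08,"dz":0.02,"rx":0,"ry":0,"rz":0},
  {"dx":0.09,"dy":-0.12,"dz":0.035,"rx":0,"ry":0,"rz":0},
  {"dx":0.1085,"dy":-0.1495,"dz":0.048,"rx":0,"ry":0,"rz":0},
  {"dx":0.1085,"dy":-0.1495,"dz":0.048,"rx":0,"ry":0,"rz":0},
])

```text
time: 1.4
position: [0.5002, -0.2393, 0.1593]
tool_rot: [0.999, -0.042, -0.001, -0.002]
ft_force: [-0.6, -0.2, 0.6]
grip_width: 0.0872
```

Run:
```python
from h import *
delta([.5,-.242,.16],-5)
c=cam("wrist"); cv2.imwrite("pics/w1.png",c["img"])
import pickle; pickle.dump(c,open("w1.pkl","wb"))
v,u=np.mgrid[0:480,0:640]; P=deproj(c,np.c_[u.ravel(),v.ravel()]).reshape(480,640,3); z=P[...,2]
m=((z>.017)&(z<.034)&(c["depth"]>0)&(np.hypot(P[...,0]-.5,P[...,1]+.242)<.06)).astype(np.uint8)
n,l,s,ce=cv2.connectedComponentsWithStats(m); i=1+np.argmax(s[1:,4]); p=P[l==i]
print(s[i],ce[i],np.median(p[:,2]),cv2.minAreaRect((p[:,:2]*1000).astype(np.float32)))
```

```text
t 1.4 pos [ 0.5002 -0.2393  0.1593] yaw -4.86 shift mm [ 0.   2.7 -0.7] rot [-0.22  0.18  0.14] F [-0.6 -0.2  0.6] grip 0.0872
[ 299  171   60   86 4583] [328.94959633 213.74165394] 0.02667871022715066 ((500.98291015625, -244.10252380371094), (50.080604553222656, 74.94216918945312), 85.62094116210938)
```

View pics/w1.png

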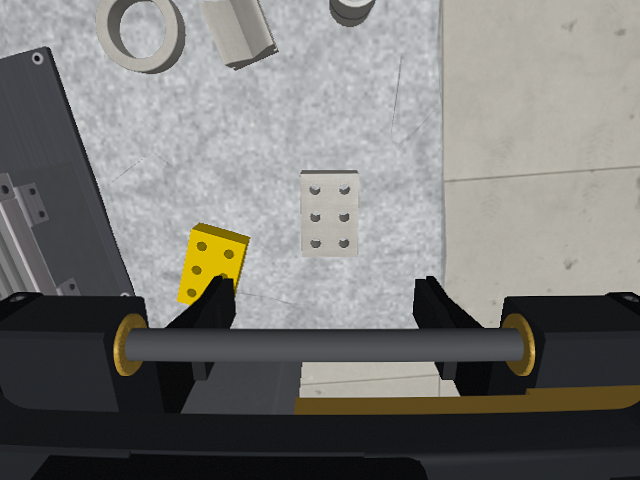

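The wrist picture shows the grey block at (329,213), centred and square to the jaws, with the yellow block at (213,263) clear of the left finger. Next is the descent.

>>> step_arm([
  {"dx":0.001,"dy":0.0035,"dz":0.03,"rx":-0.2,"ry":0.2,"rz":-0.4},
  {"dx":0.001,"dy":0.0035,"dz":0.07,"rx":-0.2,"ry":0.2,"rz":-0.4},
  {"dx":0.001,"dy":0.0035,"dz":0.11,"rx":-0.2,"ry":0.2,"rz":-0.4},
  {"dx":0.001,"dy":0.0035,"dz":0.13,"rx":-0.2,"ry":0.2,"rz":-0.4},
  {"dx":0.001,"dy":0.0035,"dz":0.136,"rx":-0.2,"ry":0.2,"rz":-0.4},
])

```text
time: 2.08
position: [0.4993, -0.2452, 0.023]
tool_rot: [0.999, -0.041, -0.0, 0.0]
ft_force: [0.2, -0.0, 1.2]
grip_width: 0.087
```

Run:
```python
from h import *
delta([.501,-.243,.022],-4.5)
```

```text
t 2.08 pos [ 0.4993 -0.2452  0.023 ] yaw -4.65 shift mm [ 1.5 -2.4  1. ] rot [ 0.02  0.01 -0.15] F [ 0.2 -0.   1.2] grip 0.087
```

>>> step_arm([
  {"dx":0.0,"dy":-0.001,"dz":0.0,"rx":0,"ry":0,"rz":0},
  {"dx":0.0,"dy":-0.001,"dz":0.0,"rx":0,"ry":0,"rz":0},
  {"dx":0.0,"dy":-0.001,"dz":0.0,"rx":0,"ry":0,"rz":0},
  {"dx":0.0,"dy":-0.001,"dz":0.0,"rx":0,"ry":0,"rz":0},
  {"dx":0.0,"dy":-0.001,"dz":0.0,"rx":0,"ry":0,"rz":0},
], gripper=0, force=35)

```text
time: 2.7
position: [0.4996, -0.2442, 0.0233]
tool_rot: [0.999, -0.04, 0.0, 0.0]
ft_force: [0.2, 0.4, 0.2]
grip_width: 0.0451
```

Run:
```python
from h import *
delta([.501,-.243,.2],-4.5)
```

```text
t 2.7 pos [ 0.4996 -0.2442  0.0233] yaw -4.63 shift mm [   1.4   -1.2 -176.7] rot [ 0.04 -0.01 -0.13] F [0.2 0.4 0.2] grip 0.0451
```

>>> step_arm([
  {"dx":0,"dy":0,"dz":0,"rx":0,"ry":0,"rz":0},
  {"dx":0,"dy":0,"dz":0,"rx":0,"ry":0,"rz":0},
  {"dx":0,"dy":0,"dz":0,"rx":0,"ry":0,"rz":0},
  {"dx":0,"dy":0,"dz":-0.01,"rx":0,"ry":0,"rz":0},
  {"dx":0,"dy":0,"dz":-0.02,"rx":0,"ry":0,"rz":0},
])

```text
time: 3.32
position: [0.4997, -0.2443, 0.044]
tool_rot: [0.999, -0.04, 0.0, 0.0]
ft_force: [0.4, -0.6, -0.6]
grip_width: 0.0018
```

Run:
```python
from h import *
delta([.501,-.243,.2],-4.5)
for n in("wrist","side"):
    c=cam(n); cv2.imwrite(f"pics/{n}2.png",c["img"])
```

```text
t 3.33 pos [ 0.4997 -0.2443  0.044 ] yaw -4.63 shift mm [   1.3   -1.3 -156. ] rot [ 0.05 -0.03 -0.13] F [ 0.4 -0.6 -0.6] grip 0.0018
```

View pics/wrist2.png

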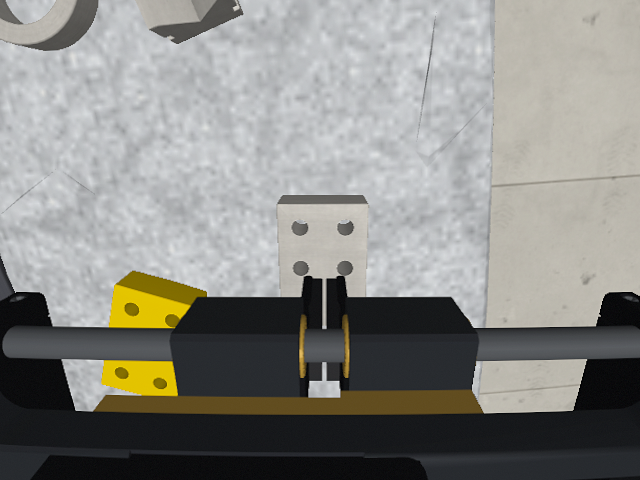

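View pics/side2.png

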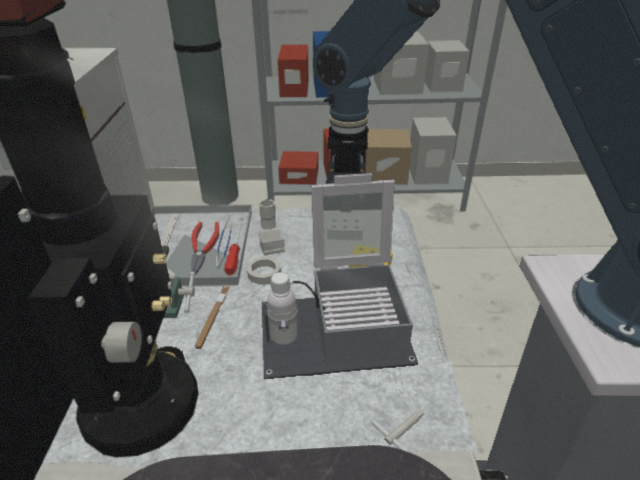

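The fingers closed to 2 mm with no block between them, while the block still lies under or ahead of them. I'll find out whether the block moved or the fingers closed above it.

Run:
```python
from h import *
c=cam("wrist")
v,u=np.mgrid[0:480,0:640]; P=deproj(c,np.c_[u.ravel(),v.ravel()]).reshape(480,640,3); z=P[...,2]
print("block top far edge px",P[206,322],"near fingers",P[285,290],P[285,355],"worktop",P[150,300], "yellow",P[340,140])
m=((z>.017)&(z<.034)&(c["depth"]>0)&(np.hypot(P[...,0]-.5,P[...,1]+.242)<.07)).astype(np.uint8)
p=P[m>0]; print(cv2.minAreaRect((p[:,:2]*1000).astype(np.float32)))
print("finger", [P[r,313].round(3) for r in (280,285,290,300,310)])
R=np.array(c["R"]);print("cam",-R.T@np.array(c["t"]))
c=cam("top")
cv2.imwrite("pics/crop3.png",cv2.resize(c["img"][180:330,300:440],None,fx=4,fy=4))
```

```text
block top far edge px [ 0.5372385  -0.24782853  0.02690653] near fingers [ 0.49241488 -0.22560769  0.02720804] [ 0.4894344  -0.26296159  0.02738298] worktop [ 0.56620108 -0.23744028  0.00483815] yellow [ 0.53507281 -0.20429451  0.14632504]
((501.03900146484375, -244.27566528320312), (50.12101745605469, 74.90095520019531), 85.61848449707031)
finger [array([ 0.51 , -0.241,  0.063]), array([ 0.51 , -0.242,  0.068]), array([ 0.51 , -0.242,  0.074]), array([ 0.509, -0.242,  0.081]), array([ 0.51 , -0.242,  0.091])]
cam [ 0.58115531 -0.25203873  0.2222146 ]
```

View pics/crop3.png

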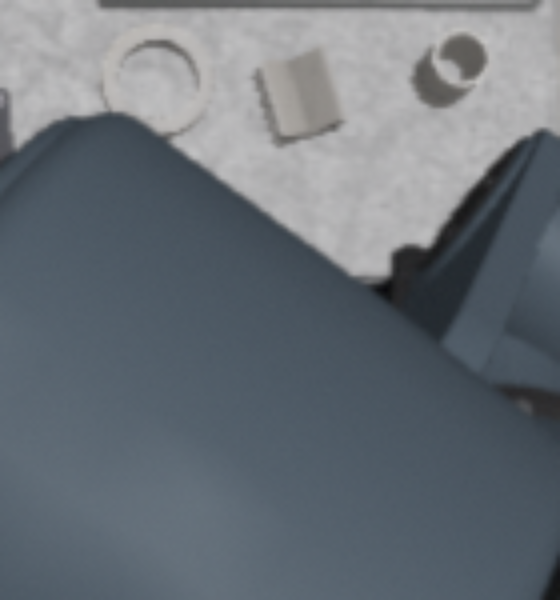

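Run:
```python
from h import *
o=telemetry.get_obs(); c=cam("wrist"); p=o["position"]; A=Rn.from_quat(o["tool_rot"]).as_matrix()
for k in (-.06,-.04,-.02,-.016,0,.019): print(k, proj(c,p+A[:,2]*k).round(0), proj(c,p+A[:,2]*k+A[:,0]*.0095).round(0))
v,u=np.mgrid[0:480,0:640]; P=deproj(c,np.c_[u.ravel(),v.ravel()]).reshape(480,640,3)
for r in range(270,400,8): print(r,P[r,313].round(3),P[r,335].round(3), ((P[r,313]-p)@A).round(3))
cv2.imwrite("pics/wz.png",cv2.resize(c["img"][240:420,220:430],None,fx=3.5,fy=3.3,interpolation=cv2.INTER_CUBIC)[:600])
```

```text
-0.06 [[321. 351.]] [[321. 328.]]
-0.04 [[322. 322.]] [[322. 302.]]
-0.02 [[322. 300.]] [[322. 282.]]
-0.016 [[322. 296.]] [[322. 278.]]
0 [[322. 282.]] [[322. 266.]]
0.019 [[322. 268.]] [[322. 253.]]
270 [ 0.5   -0.239  0.026] [ 0.499 -0.252  0.026] [-0.    -0.005  0.018]
278 [ 0.495 -0.239  0.025] [ 0.51  -0.251  0.062] [-0.006 -0.005  0.019]
286 [ 0.509 -0.241  0.068] [ 0.51  -0.251  0.07 ] [ 0.009 -0.004 -0.024]
294 [ 0.509 -0.241  0.075] [ 0.509 -0.251  0.076] [ 0.009 -0.004 -0.031]
302 [ 0.509 -0.242  0.083] [ 0.509 -0.251  0.083] [ 0.009 -0.004 -0.039]
310 [ 0.509 -0.242  0.089] [ 0.508 -0.25   0.089] [ 0.008 -0.003 -0.045]
318 [ 0.509 -0.242  0.096] [ 0.509 -0.25   0.097] [ 0.009 -0.003 -0.052]
326 [ 0.509 -0.242  0.102] [ 0.509 -0.25   0.102] [ 0.009 -0.003 -0.058]
334 [ 0.532 -0.245  0.144] [ 0.532 -0.251  0.144] [ 0.032 -0.002 -0.1  ]
342 [ 0.531 -0.245  0.145] [ 0.531 -0.25   0.146] [ 0.031 -0.002 -0.101]
350 [ 0.53  -0.245  0.147] [ 0.53  -0.25   0.147] [ 0.03  -0.002 -0.103]
358 [ 0.527 -0.245  0.146] [ 0.527 -0.25   0.146] [ 0.027 -0.002 -0.102]
366 [ 0.497 -0.241  0.108] [ 0.496 -0.249  0.108] [-0.003 -0.003 -0.065]
374 [ 0.493 -0.241  0.108] [ 0.492 -0.249  0.107] [-0.007 -0.003 -0.064]
382 [ 0.409 -0.231  0.009] [ 0.407 -0.246  0.008] [-0.091 -0.007  0.035]
390 [ 0.404 -0.23   0.011] [ 0.402 -0.245  0.01 ] [-0.097 -0.007  0.033]
398 [ 0.525 -0.245  0.157] [ 0.523 -0.25   0.156] [ 0.025 -0.001 -0.113]
```

View pics/wz.png

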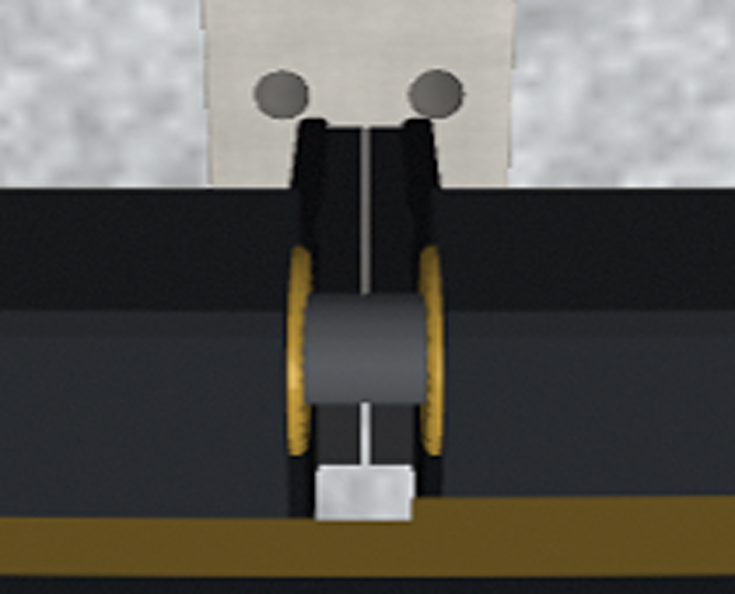

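The block hasn't moved. The wrist depth puts the fingertips about 17 mm behind the reported TCP, where the text puts them 19 mm ahead. So the reported z is about 36 mm lower than the real grasp point, while x and y agree. That is also why the first close was on air. I'll plan with this measured offset (tip z ≈ reported z + 0.016) and check it by force. Reopen and go lower.

>>> step_arm([
  {"dx":0.001,"dy":0,"dz":0,"rx":0,"ry":0,"rz":0},
  {"dx":0.001,"dy":0,"dz":0,"rx":0,"ry":0,"rz":0},
  {"dx":0.001,"dy":0,"dz":0,"rx":0,"ry":0,"rz":0},
  {"dx":0.001,"dy":0,"dz":0,"rx":0,"ry":0,"rz":0},
  {"dx":0.001,"dy":0,"dz":0,"rx":0,"ry":0,"rz":0},
], gripper=1)

```text
time: 4.2
position: [0.5006, -0.2443, 0.0436]
tool_rot: [0.999, -0.04, 0.0, 0.0]
ft_force: [-1.3, -0.5, 0.3]
grip_width: 0.0423
```

>>> step_arm([
  {"dx":0,"dy":0,"dz":0,"rx":0,"ry":0,"rz":0},
  {"dx":0,"dy":0,"dz":0.01,"rx":0,"ry":0,"rz":0},
  {"dx":0,"dy":0,"dz":0.025,"rx":0,"ry":0,"rz":0},
  {"dx":0,"dy":0,"dz":0.04,"rx":0,"ry":0,"rz":0},
  {"dx":0,"dy":0,"dz":0.046,"rx":0,"ry":0,"rz":0},
])

```text
time: 4.82
position: [0.4998, -0.2437, -0.0042]
tool_rot: [0.999, -0.04, -0.001, -0.0]
ft_force: [-0.0, 0.2, 0.1]
grip_width: 0.0855
```

Run:
```python
from h import *
delta([.501,-.243,-.01],-4.5)
c=cam("wrist"); cv2.imwrite("pics/w4.png",c["img"])
```

```text
t 4.83 pos [ 0.4998 -0.2437 -0.0042] yaw -4.63 shift mm [ 1.2 -0.8  5.8] rot [-0.04  0.11 -0.13] F [-0.   0.2  0.1] grip 0.0855
```

View pics/w4.png

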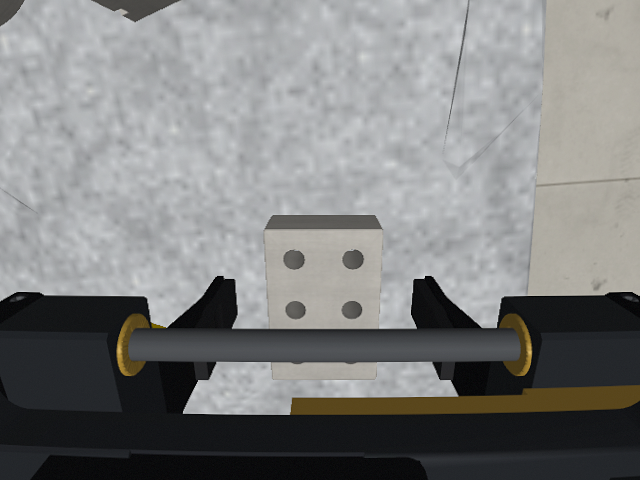

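The block is between the fingers at (323,300), and there's no contact force at a reported z of -0.004, so the offset is real. I'll go 5 mm lower and close.

>>> step_arm([
  {"dx":0.001,"dy":0,"dz":0.005,"rx":0,"ry":0,"rz":0},
  {"dx":0.001,"dy":0,"dz":0.005,"rx":0,"ry":0,"rz":0},
  {"dx":0.001,"dy":0,"dz":0.005,"rx":0,"ry":0,"rz":0},
  {"dx":0.001,"dy":0,"dz":0.005,"rx":0,"ry":0,"rz":0},
  {"dx":0.001,"dy":0,"dz":0.005,"rx":0,"ry":0,"rz":0},
], gripper=0, force=40)

```text
time: 5.5
position: [0.5009, -0.2438, -0.0091]
tool_rot: [0.999, -0.04, -0.001, -0.0]
ft_force: [0.3, 0.9, 0.7]
grip_width: 0.0493
```

>>> step_arm([
  {"dx":0,"dy":0,"dz":0,"rx":0,"ry":0,"rz":0},
  {"dx":0,"dy":0,"dz":0,"rx":0,"ry":0,"rz":0},
  {"dx":0,"dy":0,"dz":0,"rx":0,"ry":0,"rz":0},
  {"dx":0,"dy":0,"dz":-0.015,"rx":0,"ry":0,"rz":0},
  {"dx":0,"dy":0,"dz":-0.04,"rx":0,"ry":0,"rz":0},
])

```text
time: 6.12
position: [0.4996, -0.2429, 0.0306]
tool_rot: [0.999, -0.041, -0.002, -0.001]
ft_force: [0.6, -0.2, -6.5]
grip_width: 0.0497
```

Run:
```python
from h import *
import pickle
delta([.501,-.243,.15],-4.5)
c=cam("wrist"); cv2.imwrite("pics/w5.png",c["img"])
# box measure from the stored top view
c=pickle.load(open("top0.pkl","rb"))
g=c["img"][180:320,220:440]
v,u=np.mgrid[180:320,220:440]; P=deproj(c,np.c_[u.ravel(),v.ravel()]).reshape(140,220,3)
m=(P[...,2]>.122)&(P[...,0]>.57)
p=P[m]; print("cap",p.mean(0),p.min(0),p.max(0), m.sum())
vv,uu=np.nonzero(m); print(plane(c,np.c_[uu+220,vv+180],.130).mean(0))
# lid plane
m=(P[...,2]>.1)&(P[...,0]<.58)&(P[...,0]>.4)
p=P[m]; a=np.radians(5.8); q=(p-[.4948,.0507,0])@np.array([[np.cos(a),-np.sin(a),0],[np.sin(a),np.cos(a),0],[0,0,1]])
for lo in np.arange(.1,.26,.02):
    k=(q[:,2]>lo)&(q[:,2]<lo+.02); print(lo.round(2),k.sum(),np.percentile(q[k,1],[5,50,95]).round(4))
```

```text
t 6.12 pos [ 0.4996 -0.2429  0.0306] yaw -4.64 shift mm [   0.8   -0.4 -119.4] rot [-0.15  0.28 -0.14] F [ 0.6 -0.2 -6.5] grip 0.0497
cap [0.61715826 0.06214946 0.12907354] [0.59430664 0.04818962 0.12205809] [0.63062892 0.07657838 0.1335814 ] 157
[0.61697395 0.06204517 0.13      ]
0.1 134 [-0.0773 -0.075  -0.0014]
0.12 90 [-0.0802 -0.0785 -0.0762]
0.14 89 [-0.0828 -0.0813 -0.0789]
0.16 96 [-0.0854 -0.0839 -0.0816]
0.18 103 [-0.088  -0.0865 -0.0842]
0.2 58 [-0.089  -0.0883 -0.0863]
0.22 308 [-0.0978 -0.0923 -0.0892]
0.24 89 [-0.0968 -0.0947 -0.0927]
```

View pics/w5.png

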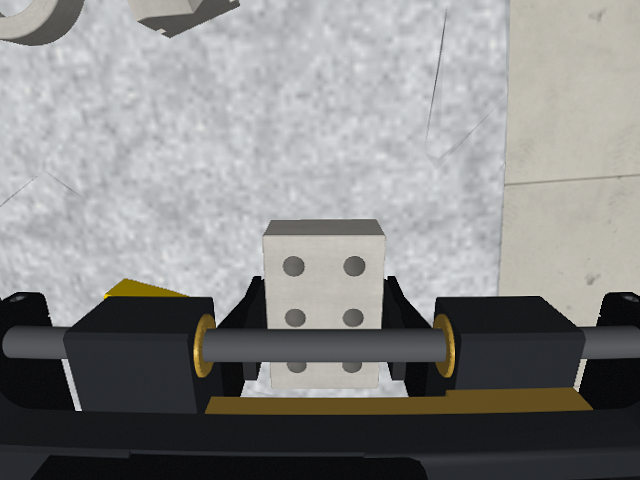

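Grasp confirmed: opening 49.7 mm, about 6.5 N (≈0.66 kg) hanging, and the block is in the jaws at (323,310). The block's underside is at reported z + 0.009. I'll lift above the open lid (0.25 m), cross over and turn 100°, so the wide gripper body lies along the box's x and clear of the lid.

>>> step_arm([
  {"dx":0,"dy":0,"dz":-0.04,"rx":0,"ry":0,"rz":0},
  {"dx":0,"dy":0,"dz":-0.1,"rx":0,"ry":0,"rz":0},
  {"dx":0,"dy":0,"dz":-0.16,"rx":0,"ry":0,"rz":0},
  {"dx":0,"dy":0,"dz":-0.22,"rx":0,"ry":0,"rz":0},
  {"dx":0,"dy":0,"dz":-0.28,"rx":0,"ry":0,"rz":0},
])

```text
time: 6.8
position: [0.5003, -0.2432, 0.3154]
tool_rot: [0.999, -0.04, -0.0, 0.0]
ft_force: [1.4, -0.8, -5.0]
grip_width: 0.0494
```

Run:
```python
from h import *
delta([.487,.0615,.32],95.8)
```

```text
t 6.8 pos [ 0.5003 -0.2432  0.3154] yaw -4.63 shift mm [ -37.9 -302.6   -4.5] rot [-3.0000e-02  3.0000e-02 -1.0043e+02] F [ 1.4 -0.8 -5. ] grip 0.0494
```

>>> step_arm([
  {"dx":-0.004,"dy":-0.03,"dz":-0.004,"rx":0,"ry":0,"rz":-9},
  {"dx":-0.008,"dy":-0.06,"dz":-0.004,"rx":0,"ry":0,"rz":-19},
  {"dx":-0.012,"dy":-0.09,"dz":-0.004,"rx":0,"ry":0,"rz":-29},
  {"dx":-0.016,"dy":-0.12,"dz":-0.004,"rx":0,"ry":0,"rz":-39},
  {"dx":-0.02,"dy":-0.15,"dz":-0.004,"rx":0,"ry":0,"rz":-49},
])

```text
time: 7.42
position: [0.4911, -0.0905, 0.3187]
tool_rot: [0.925, 0.38, -0.001, -0.001]
ft_force: [-0.2, 0.2, -4.5]
grip_width: 0.0499
```

Run:
```python
from h import *
delta([.487,.0615,.32],95.8)
```

```text
t 7.42 pos [ 0.4911 -0.0905  0.3187] yaw 44.69 shift mm [ 104.  -110.9   -1.1] rot [ -0.17   0.   -51.11] F [-0.2  0.2 -4.5] grip 0.0499
```

>>> step_arm([
  {"dx":0.02,"dy":-0.021,"dz":-0.001,"rx":0,"ry":0,"rz":-10},
  {"dx":0.042,"dy":-0.044,"dz":-0.001,"rx":0,"ry":0,"rz":-20},
  {"dx":0.063,"dy":-0.067,"dz":-0.001,"rx":0,"ry":0,"rz":-31},
  {"dx":0.084,"dy":-0.09,"dz":-0.001,"rx":0,"ry":0,"rz":-41},
  {"dx":0.104,"dy":-0.111,"dz":-0.001,"rx":0,"ry":0,"rz":-51},
])

```text
time: 8.05
position: [0.4853, 0.0628, 0.3192]
tool_rot: [0.669, 0.743, -0.001, -0.002]
ft_force: [0.6, -0.4, -6.1]
grip_width: 0.0496
```

>>> step_arm([
  {"dx":0,"dy":0,"dz":0,"rx":0,"ry":0,"rz":0},
  {"dx":0,"dy":0,"dz":0,"rx":0,"ry":0,"rz":0},
  {"dx":0,"dy":0,"dz":0.03,"rx":0,"ry":0,"rz":0},
  {"dx":0,"dy":0,"dz":0.06,"rx":0,"ry":0,"rz":0},
  {"dx":0,"dy":0,"dz":0.09,"rx":0,"ry":0,"rz":0},
])

```text
time: 8.68
position: [0.485, 0.0617, 0.2284]
tool_rot: [0.67, 0.742, -0.001, -0.002]
ft_force: [0.2, 0.0, -6.4]
grip_width: 0.0496
```

Run:
```python
from h import *
delta([.487,.0615,.10],95.8)
for n in("wrist","side","top"):
    c=cam(n); cv2.imwrite(f"pics/{n}6.png",c["img"])
```

```text
t 8.68 pos [0.485  0.0617 0.2284] yaw 95.89 shift mm [ -0.5   2.5 128.4] rot [-0.24 -0.06  0.09] F [ 0.2  0.  -6.4] grip 0.0496
```

View pics/wrist6.png

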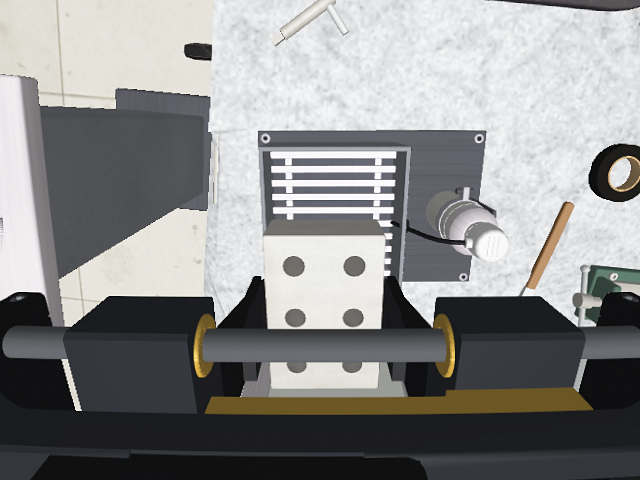

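View pics/side6.png

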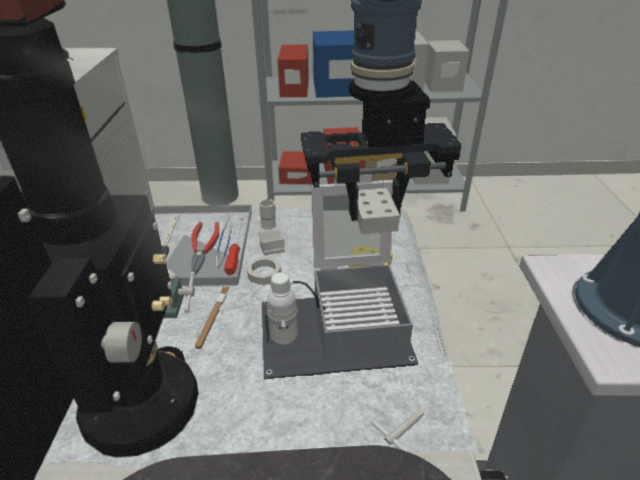

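The wrist view shows the block held level at (323,310) over the box, rim corners at about (262,150) and (409,149), and the cap at (488,242). The side view shows the gripper clear of the lid. I'll check the rim position from this view, then descend.

Run:
```python
from h import *
c=cam("wrist")
A=plane(c,[[262,150],[409,149],[403,281]],.08); print(A)
a=np.arctan2(A[1,1]-A[0,1],A[1,0]-A[0,0]); print(np.degrees(a),np.linalg.norm(A[1]-A[0]))
mid=(A[0]+A[1])/2; print("centre est",mid[:2]-.074*np.array([-np.sin(a),np.cos(a)]))
print("cap",plane(c,[[490,241]],.13))
```

```text
[[0.42236938 0.11276563 0.08      ]
 [0.54836653 0.12684337 0.08      ]
 [0.56358108 0.00411973 0.08      ]]
6.375253721347579 0.1267811690087784
centre est [0.49358489 0.04626212]
cap [[0.61284845 0.06633563 0.13      ]]
```

>>> step_arm([
  {"dx":0,"dy":0.002,"dz":0.03,"rx":-0.2,"ry":0,"rz":0},
  {"dx":0,"dy":0.002,"dz":0.06,"rx":-0.2,"ry":0,"rz":0},
  {"dx":0,"dy":0.002,"dz":0.09,"rx":-0.2,"ry":0,"rz":0},
  {"dx":0,"dy":0.002,"dz":0.11,"rx":-0.2,"ry":0,"rz":0},
  {"dx":0,"dy":0.002,"dz":0.12,"rx":-0.2,"ry":0,"rz":0},
])

```text
time: 9.5
position: [0.488, 0.062, 0.1098]
tool_rot: [0.67, 0.743, 0.001, -0.0]
ft_force: [0.0, -0.6, -4.8]
grip_width: 0.0495
```

Run:
```python
from h import *
delta([.487,.0615,.028],95.8)
for n in("side","wrist"):
    c=cam(n); cv2.imwrite(f"pics/{n}7.png",c["img"])
```

```text
t 9.5 pos [0.488  0.062  0.1098] yaw 95.9 shift mm [-0.4 -1.1 81.8] rot [ 0.04 -0.06  0.1 ] F [ 0.  -0.6 -4.8] grip 0.0495
```

View pics/side7.png

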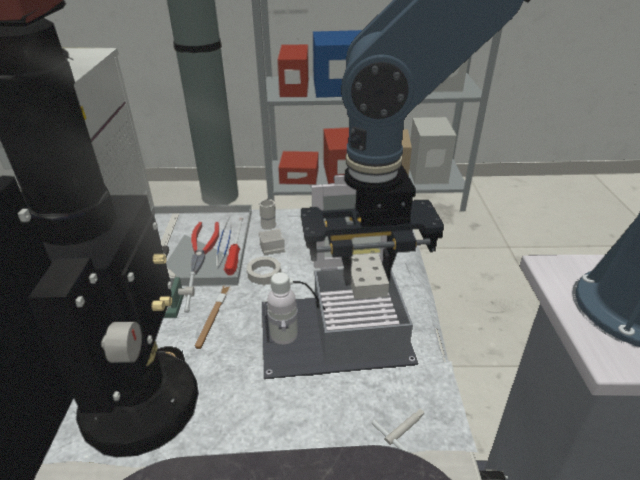

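View pics/wrist7.png

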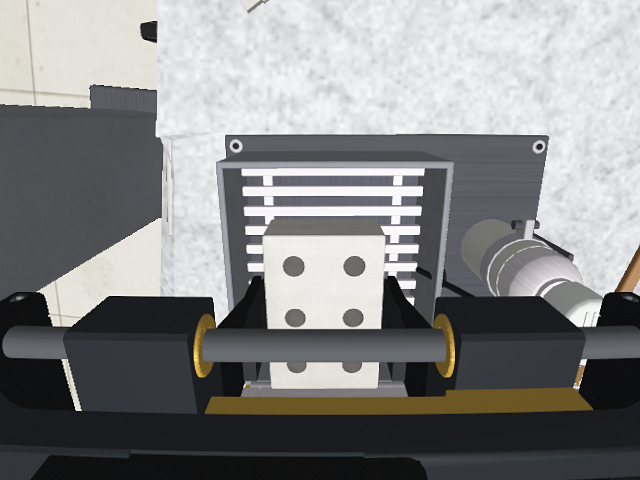

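>>> step_arm([
  {"dx":0,"dy":-0.001,"dz":0.02,"rx":0,"ry":0,"rz":0},
  {"dx":0,"dy":-0.001,"dz":0.04,"rx":0,"ry":0,"rz":0},
  {"dx":0,"dy":-0.001,"dz":0.058,"rx":0,"ry":0,"rz":0},
  {"dx":0,"dy":-0.001,"dz":0.07,"rx":0,"ry":0,"rz":0},
  {"dx":0,"dy":-0.001,"dz":0.076,"rx":0,"ry":0,"rz":0},
])

```text
time: 10.22
position: [0.4872, 0.062, 0.0338]
tool_rot: [0.67, 0.743, 0.001, -0.0]
ft_force: [-1.0, 0.4, -5.7]
grip_width: 0.0496
```

>>> step_arm([
  {"dx":0,"dy":0,"dz":0.001,"rx":0,"ry":0,"rz":0},
  {"dx":0,"dy":0,"dz":0.002,"rx":0,"ry":0,"rz":0},
  {"dx":0,"dy":0,"dz":0.003,"rx":0,"ry":0,"rz":0},
  {"dx":0,"dy":0,"dz":0.004,"rx":0,"ry":0,"rz":0},
  {"dx":0,"dy":0,"dz":0.004,"rx":0,"ry":0,"rz":0},
])

```text
time: 10.85
position: [0.4872, 0.062, 0.0298]
tool_rot: [0.67, 0.743, 0.001, -0.0]
ft_force: [0.8, 0.0, -5.6]
grip_width: 0.0497
```

Run:
```python
from h import *
delta([.487,.0615,.026],95.8)
```

```text
t 10.85 pos [0.4872 0.062  0.0298] yaw 95.91 shift mm [-0.5 -0.2  3.8] rot [ 0.03 -0.06  0.11] F [ 0.8  0.  -5.6] grip 0.0497
```

>>> step_arm([
  {"dx":0,"dy":0,"dz":0.001,"rx":0,"ry":0,"rz":0},
  {"dx":0,"dy":0,"dz":0.002,"rx":0,"ry":0,"rz":0},
  {"dx":0,"dy":0,"dz":0.003,"rx":0,"ry":0,"rz":0},
  {"dx":0,"dy":0,"dz":0.0035,"rx":0,"ry":0,"rz":0},
  {"dx":0,"dy":0,"dz":0.0035,"rx":0,"ry":0,"rz":0},
])

```text
time: 11.48
position: [0.4871, 0.062, 0.0263]
tool_rot: [0.67, 0.743, 0.001, -0.0]
ft_force: [-0.4, 0.0, -5.7]
grip_width: 0.0497
```

>>> step_arm([
  {"dx":0,"dy":0,"dz":0.001,"rx":0,"ry":0,"rz":0},
  {"dx":0,"dy":0,"dz":0.001,"rx":0,"ry":0,"rz":0},
  {"dx":0,"dy":0,"dz":0.002,"rx":0,"ry":0,"rz":0},
  {"dx":0,"dy":0,"dz":0.002,"rx":0,"ry":0,"rz":0},
  {"dx":0,"dy":0,"dz":0.002,"rx":0,"ry":0,"rz":0},
])

```text
time: 12.1
position: [0.4872, 0.062, 0.0259]
tool_rot: [0.67, 0.743, 0.001, 0.0]
ft_force: [-1.9, 0.4, 12.8]
grip_width: 0.0499
```

Contact at reported z 0.026, as predicted for the rack. I'll release with a limited opening, since the fingers have little room inside the box.

>>> step_arm([
  {"dx":0,"dy":0,"dz":0,"rx":0,"ry":0,"rz":0},
  {"dx":0,"dy":0,"dz":0,"rx":0,"ry":0,"rz":0},
  {"dx":0,"dy":0,"dz":0,"rx":0,"ry":0,"rz":0},
  {"dx":0,"dy":0,"dz":0,"rx":0,"ry":0,"rz":0},
  {"dx":0,"dy":0,"dz":0,"rx":0,"ry":0,"rz":0},
], gripper=0.73)

```text
time: 12.72
position: [0.4872, 0.062, 0.0257]
tool_rot: [0.67, 0.743, 0.001, 0.0]
ft_force: [0.0, -0.9, 0.2]
grip_width: 0.0633
```

>>> step_arm([
  {"dx":0,"dy":0,"dz":-0.005,"rx":0,"ry":0,"rz":0},
  {"dx":0,"dy":0,"dz":-0.02,"rx":0,"ry":0,"rz":0},
  {"dx":0,"dy":0,"dz":-0.06,"rx":0,"ry":0,"rz":0},
  {"dx":0,"dy":0,"dz":-0.12,"rx":0,"ry":0,"rz":0},
  {"dx":0,"dy":0,"dz":-0.18,"rx":0,"ry":0,"rz":0},
])

```text
time: 13.35
position: [0.4865, 0.0619, 0.2084]
tool_rot: [0.67, 0.743, 0.001, 0.0]
ft_force: [0.4, -1.1, -0.6]
grip_width: 0.0633
```

Run:
```python
from h import *
delta([.487,.0615,.26],95.8)
c=cam("wrist"); cv2.imwrite(f"pics/wrist8.png",c["img"])
v,u=np.mgrid[0:480,0:640]; P=deproj(c,np.c_[u.ravel(),v.ravel()]).reshape(480,640,3); z=P[...,2]
print(P[260:400:20,323].round(3))
c=cam("side"); cv2.imwrite(f"pics/side8.png",c["img"])
```

```text
t 13.35 pos [0.4865 0.0619 0.2084] yaw 95.92 shift mm [ -0.4   0.5 -51.6] rot [ 0.09 -0.05  0.12] F [ 0.4 -1.1 -0.6] grip 0.0633
[[ 0.491  0.002  0.02 ]
 [ 0.493 -0.014  0.037]
 [ 0.494 -0.022  0.064]
 [ 0.494 -0.024  0.099]
 [ 0.482  0.093  0.309]
 [ 0.483  0.088  0.311]
 [ 0.495 -0.035  0.164]]
```

View pics/wrist8.png

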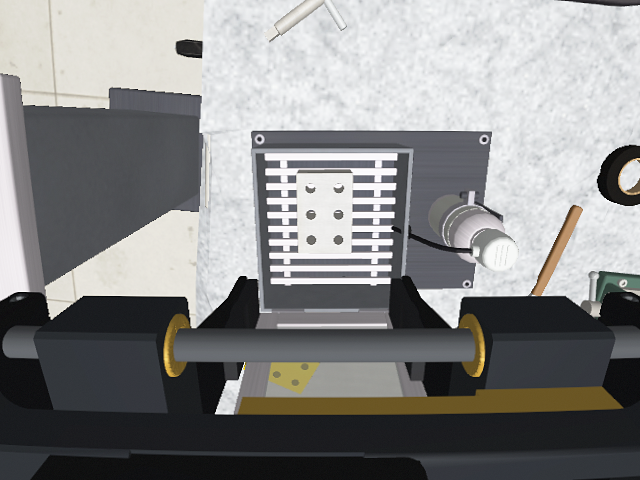

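View pics/side8.png

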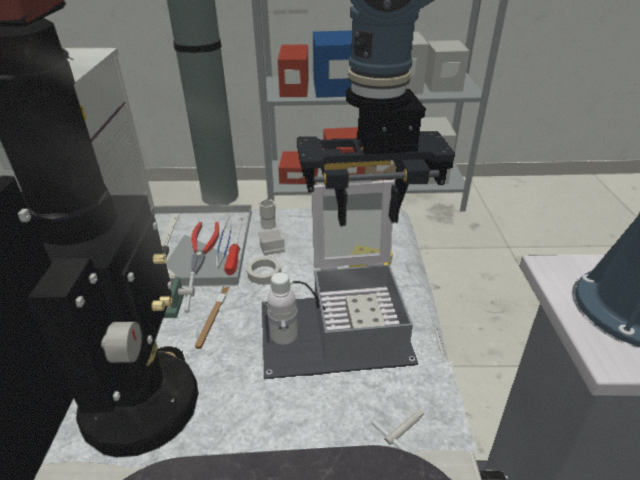

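Step 1 looks good: the block is flat on the rack at (325,212) in the wrist view and (363,310) in the side view, and the hand is clear. Next I shut the fingers, go up over the lid to its outer (-y) side and push it shut along its arc. At this yaw, tool x is the box's +y and tool y its +x.

>>> step_arm([
  {"dx":0,"dy":0.0,"dz":-0.05,"rx":0,"ry":0,"rz":0},
  {"dx":0,"dy":0.003,"dz":-0.095,"rx":0,"ry":0,"rz":0},
  {"dx":-0.05,"dy":0.006,"dz":-0.1,"rx":0,"ry":0,"rz":0},
  {"dx":-0.11,"dy":0.006,"dz":-0.1,"rx":0,"ry":0,"rz":0},
  {"dx":-0.165,"dy":0.006,"dz":-0.1,"rx":0,"ry":0,"rz":0},
], gripper=0, force=20)

```text
time: 14.08
position: [0.5125, -0.1031, 0.3138]
tool_rot: [0.669, 0.743, 0.006, 0.007]
ft_force: [0.6, 0.0, 0.2]
grip_width: 0.0211
```

```bash
cat >> h.py <<'E'
def own(p=None,th=5.95,c=(.494,.048)):
    o=telemetry.get_obs(); p=o["position"] if p is None else np.array(p); a=np.radians(th)
    e=p[:2]-np.array(c); r=np.array([e[0]*np.cos(a)+e[1]*np.sin(a),-e[0]*np.sin(a)+e[1]*np.cos(a)])
    return r
def st():
    o=telemetry.get_obs(); print("t",round(o["time"],2),"own mm",(own()*1000).round(1),"zrep",round(o["position"][2],4),"tip z",round(o["position"][2]+.016,4),"F",o["ft_force"].round(1),"grip",round(o["grip_width"],4))
E
python3 - <<'E'
from h import *
st(); delta([.509,-.101,.194],95.9)
E
```

```text
t 14.07 own mm [   2.7 -152.2] zrep 0.3138 tip z 0.3298 F [0.6 0.  0.2] grip 0.0211
t 14.07 pos [ 0.5125 -0.1031  0.3138] yaw 95.97 shift mm [  2.8  -5.3 119.7] rot [0.98 0.14 0.07] F [0.6 0.  0.2] grip 0.0211
```

>>> step_arm([
  {"dx":0.0,"dy":-0.003,"dz":0.03,"rx":1,"ry":0,"rz":0},
  {"dx":0.0,"dy":-0.003,"dz":0.06,"rx":1,"ry":0,"rz":0},
  {"dx":0.0,"dy":-0.003,"dz":0.09,"rx":1,"ry":0,"rz":0},
  {"dx":0.0,"dy":-0.003,"dz":0.115,"rx":1,"ry":0,"rz":0},
  {"dx":0.0,"dy":-0.003,"dz":0.115,"rx":1,"ry":0,"rz":0},
])

```text
time: 14.7
position: [0.5095, -0.1027, 0.197]
tool_rot: [0.669, 0.743, -0.002, -0.002]
ft_force: [0.6, 0.6, 0.8]
grip_width: 0.0004
```

Run:
```python
from h import *
st(); c=cam("side"); cv2.imwrite("pics/side9.png",c["img"]); c=cam("wrist"); cv2.imwrite("pics/wrist9.png",c["img"])
```

```text
t 14.7 own mm [  -0.2 -151.4] zrep 0.197 tip z 0.213 F [0.6 0.6 0.8] grip 0.0004
```

View pics/side9.png

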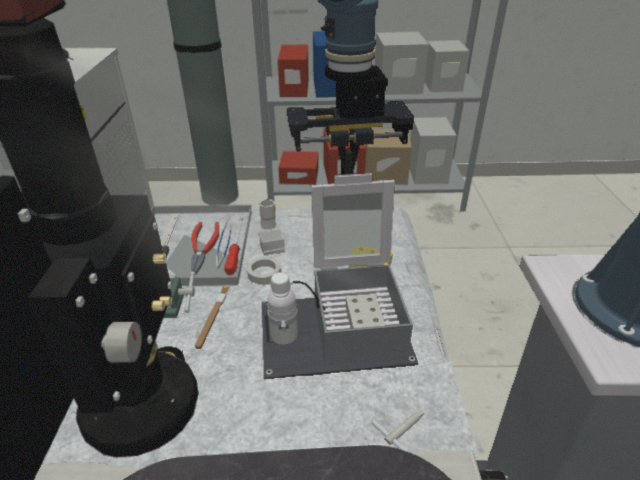

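View pics/wrist9.png

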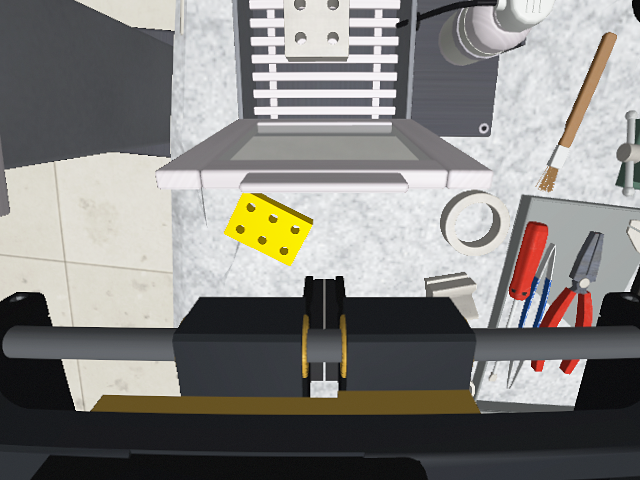

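The fingers, shut, stand behind the open lid (lip at (325,180) in the wrist view). I'll push along the computed arc.

>>> step_arm([
  {"dx":0.02,"dy":0,"dz":-0.005,"rx":0,"ry":0,"rz":0},
  {"dx":0.035,"dy":0,"dz":-0.01,"rx":0,"ry":0,"rz":0},
  {"dx":0.045,"dy":0,"dz":-0.014,"rx":0,"ry":0,"rz":0},
  {"dx":0.055,"dy":0,"dz":-0.014,"rx":0,"ry":0,"rz":0},
  {"dx":0.064,"dy":0,"dz":-0.014,"rx":0,"ry":0,"rz":0},
])

```text
time: 15.42
position: [0.5052, -0.0393, 0.2134]
tool_rot: [0.669, 0.743, -0.001, 0.001]
ft_force: [0.4, -2.1, 0.7]
grip_width: 0.0007
```

Run:
```python
from h import *
st(); c=cam("side"); cv2.imwrite("pics/side10.png",c["img"][130:330,220:460])
```

```text
t 15.43 own mm [  2.1 -88. ] zrep 0.2134 tip z 0.2294 F [ 0.4 -2.1  0.7] grip 0.0007
```

View pics/side10.png

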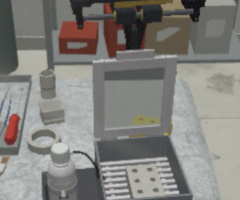

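>>> step_arm([
  {"dx":0.018,"dy":0,"dz":0.002,"rx":0,"ry":0,"rz":0},
  {"dx":0.037,"dy":0,"dz":0.006,"rx":0,"ry":0,"rz":0},
  {"dx":0.055,"dy":0,"dz":0.012,"rx":0,"ry":0,"rz":0},
  {"dx":0.072,"dy":0,"dz":0.019,"rx":0,"ry":0,"rz":0},
  {"dx":0.088,"dy":0,"dz":0.03,"rx":0,"ry":0,"rz":0},
])

```text
time: 16.1
position: [0.4951, 0.0506, 0.1824]
tool_rot: [0.669, 0.743, -0.001, 0.0]
ft_force: [0.8, 0.5, 0.1]
grip_width: 0.0002
```

Run:
```python
from h import *
st(); c=cam("side"); cv2.imwrite("pics/side11.png",c["img"][130:330,220:460])
```

```text
t 16.1 own mm [1.4 2.5] zrep 0.1824 tip z 0.1984 F [0.8 0.5 0.1] grip 0.0002
```

View pics/side11.png

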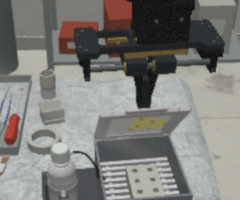

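>>> step_arm([
  {"dx":0.012,"dy":0,"dz":0.0105,"rx":0,"ry":0,"rz":0},
  {"dx":0.025,"dy":0,"dz":0.025,"rx":0,"ry":0,"rz":0},
  {"dx":0.035,"dy":0,"dz":0.039,"rx":0,"ry":0,"rz":0},
  {"dx":0.044,"dy":0,"dz":0.056,"rx":0,"ry":0,"rz":0},
  {"dx":0.05,"dy":0,"dz":0.073,"rx":0,"ry":0,"rz":0},
])

```text
time: 16.77
position: [0.4876, 0.1027, 0.1067]
tool_rot: [0.669, 0.744, -0.001, -0.002]
ft_force: [0.7, 0.6, 0.5]
grip_width: 0.0005
```

Run:
```python
from h import *
st(); c=cam("side"); cv2.imwrite("pics/side12.png",c["img"][130:330,220:460])
```

```text
t 16.77 own mm [-0.7 55.1] zrep 0.1067 tip z 0.1227 F [0.7 0.6 0.5] grip 0.0005
```

View pics/side12.png

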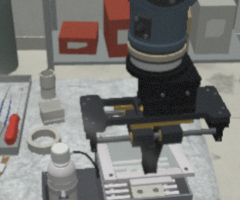

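>>> step_arm([
  {"dx":0.002,"dy":0,"dz":0.009,"rx":0,"ry":0,"rz":0},
  {"dx":0.003,"dy":0,"dz":0.018,"rx":0,"ry":0,"rz":0},
  {"dx":0.003,"dy":0,"dz":0.026,"rx":0,"ry":0,"rz":0},
  {"dx":0.003,"dy":0,"dz":0.031,"rx":0,"ry":0,"rz":0},
  {"dx":0.003,"dy":0,"dz":0.034,"rx":0,"ry":0,"rz":0},
])

```text
time: 17.45
position: [0.4854, 0.1061, 0.0747]
tool_rot: [0.669, 0.744, -0.002, -0.003]
ft_force: [-9.9, -0.2, 52.8]
grip_width: 0.0002
```

Run:
```python
from h import *
st()
```

```text
t 17.45 own mm [-2.5 58.6] zrep 0.0747 tip z 0.0907 F [-9.9 -0.2 52.8] grip 0.0002
```

52.8 N straight up with the tips at ≈0.09 m means the lid is on the rim. I'll back off and look.

>>> step_arm([
  {"dx":0,"dy":0,"dz":-0.002,"rx":0,"ry":0,"rz":0},
  {"dx":0,"dy":0,"dz":-0.02,"rx":0,"ry":0,"rz":0},
  {"dx":0,"dy":0,"dz":-0.07,"rx":0,"ry":0,"rz":0},
  {"dx":-0.03,"dy":0,"dz":-0.12,"rx":0,"ry":0,"rz":0},
  {"dx":-0.07,"dy":0,"dz":-0.12,"rx":0,"ry":0,"rz":0},
])

```text
time: 18.08
position: [0.497, 0.0357, 0.1987]
tool_rot: [0.668, 0.744, 0.001, 0.001]
ft_force: [0.1, -0.6, -0.1]
grip_width: 0.0004
```

Run:
```python
from h import *
st(); c=cam("side"); cv2.imwrite("pics/side13.png",c["img"]);
c=cam("wrist"); cv2.imwrite("pics/wrist13.png",c["img"])
v,u=np.mgrid[0:480,0:640]; P=deproj(c,np.c_[u.ravel(),v.ravel()]).reshape(480,640,3)
m=(P[...,2]>.12)&(P[...,2]<.145)&(np.hypot(P[...,0]-.617,P[...,1]-.062)<.03)
p=P[m]; print("cap wrist",p.mean(0) if m.any() else None,m.sum())
```

```text
t 18.07 own mm [  1.7 -12.5] zrep 0.1987 tip z 0.2147 F [ 0.1 -0.6 -0.1] grip 0.0004
cap wrist [0.61359394 0.06270288 0.12890842] 1669
```

View pics/wrist13.png

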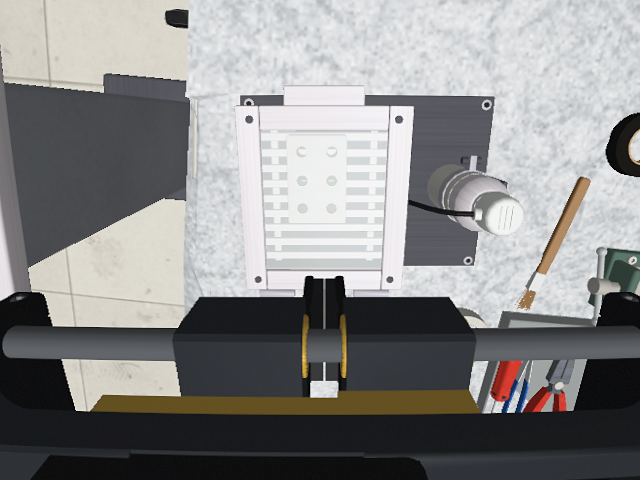

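View pics/side13.png

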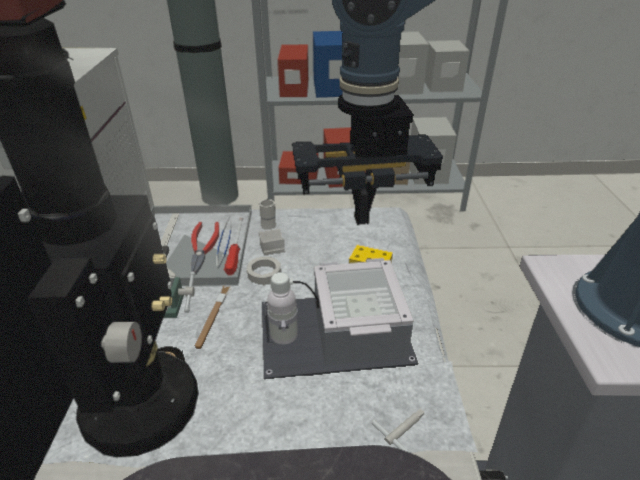

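The lid lies on the rim, with the block visible through the window at (317,180). I'll check that the lid is level with depth and fix the cap centre.

Run:
```python
from h import *
c=cam("wrist")
v,u=np.mgrid[0:480,0:640]; P=deproj(c,np.c_[u.ravel(),v.ravel()]).reshape(480,640,3)
for x,y in((248,150),(248,250),(400,150),(400,250),(320,118),(320,96)): print((x,y),np.median(P[y-2:y+3,x-2:x+3].reshape(-1,3),0).round(4))
A=plane(c,[[237,107],[411,107],[386,289]],.089);print(A.round(4),A[:2].mean(0), (A[0]+A[2])[:2]/2)
d=np.median(P[205:225,505:515].reshape(-1,3),0);print("cap top",d)
m=(P[...,2]>.1275)&(np.hypot(P[...,0]-.615,P[...,1]-.062)<.03);vv,uu=np.nonzero(m);pp=plane(c,np.c_[uu,vv],.13)
print(cv2.minEnclosingCircle((pp[:,:2]*1000).astype(np.float32)),pp.mean(0))
for n in ["side","top"]:
    c=cam(n);P=deproj(c,np.c_[u.ravel(),v.ravel()]).reshape(480,640,3)
    m=(P[...,2]>.126)&(P[...,2]<.14)&(np.hypot(P[...,0]-.615,P[...,1]-.062)<.03);vv,uu=np.nonzero(m)
    if len(vv): pp=plane(c,np.c_[uu,vv],.13);print(n,len(vv),cv2.minEnclosingCircle((pp[:,:2]*1000).astype(np.float32)),pp.mean(0))
```

```text
(248, 150) [0.4316 0.0866 0.0904]
(248, 250) [0.435  0.0068 0.0901]
(400, 150) [0.545  0.0983 0.0901]
(400, 250) [0.5579 0.0195 0.0901]
(320, 118) [0.483  0.1149 0.0904]
(320, 96) [0.4815 0.1303 0.0874]
[[ 0.4218  0.1167  0.089 ]
 [ 0.5484  0.1297  0.089 ]
 [ 0.5521 -0.0165  0.089 ]] [0.48507803 0.1231647  0.089     ] [0.48693097 0.05007793]
cap top [0.6176744  0.0662986  0.13132179]
((617.0892333984375, 61.8767204284668), 14.459285736083984) [0.61709829 0.06211905 0.13      ]
side 182 ((617.8025512695312, 67.73401641845703), 14.954147338867188) [0.61769148 0.06770362 0.13      ]
```

The lid reads 0.090 m at all four corners, so it is closed. The cap centre is (0.617, 0.062) from wrist and initial top view; the side view gives y 0.068, so I'll aim at 0.063. Moving over the cap.

Run:
```python
from h import *
delta([.617,.063,.14],95.9)
```

```text
t 18.32 pos [0.4932 0.0366 0.1942] yaw 96.02 shift mm [ 13.1 126.4  53.1] rot [-0.5  -0.13  0.12] F [ 0.1  0.7 -0.3] grip 0.0003
```

>>> step_arm([
  {"dx":0.004,"dy":0.03,"dz":0,"rx":-0.5,"ry":0,"rz":0},
  {"dx":0.008,"dy":0.07,"dz":0,"rx":-0.5,"ry":0,"rz":0},
  {"dx":0.012,"dy":0.11,"dz":0.01,"rx":-0.5,"ry":0,"rz":0},
  {"dx":0.013,"dy":0.1265,"dz":0.035,"rx":-0.5,"ry":0,"rz":0},
  {"dx":0.013,"dy":0.1265,"dz":0.053,"rx":-0.5,"ry":0,"rz":0},
])

```text
time: 18.95
position: [0.6174, 0.0646, 0.1379]
tool_rot: [0.668, 0.744, 0.0, -0.002]
ft_force: [-0.0, -0.6, -0.1]
grip_width: 0.0005
```

Run:
```python
from h import *
delta([.617,.063,.117],95.9)
c=cam("wrist"); cv2.imwrite("pics/wrist14.png",c["img"])
c=cam("side"); cv2.imwrite("pics/side14.png",cv2.resize(c["img"][130:380,220:460],None,fx=2.4,fy=2.4))
delta([.617,.063,.117],95.9)
```

```text
t 18.95 pos [0.6174 0.0646 0.1379] yaw 96.13 shift mm [-1.6 -0.6 20.9] rot [-0.09 -0.17  0.23] F [-0.  -0.6 -0.1] grip 0.0005
t 19.05 pos [0.6145 0.0644 0.1367] yaw 96.11 shift mm [-1.8  2.5 19.6] rot [-0.43 -0.23  0.21] F [-0.   0.1  0.3] grip 0.0001
```

View pics/wrist14.png

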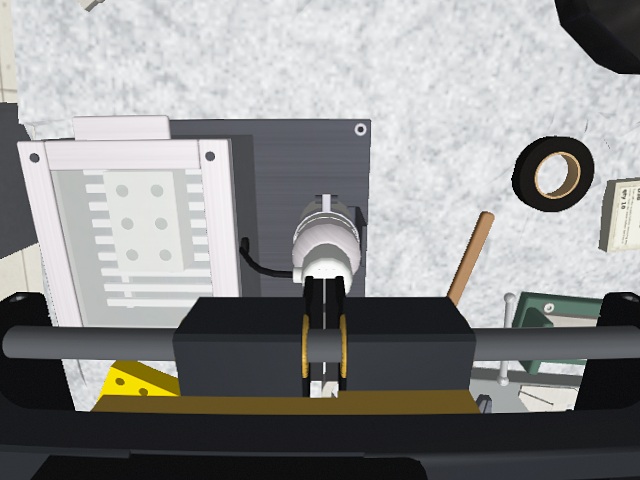

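View pics/side14.png

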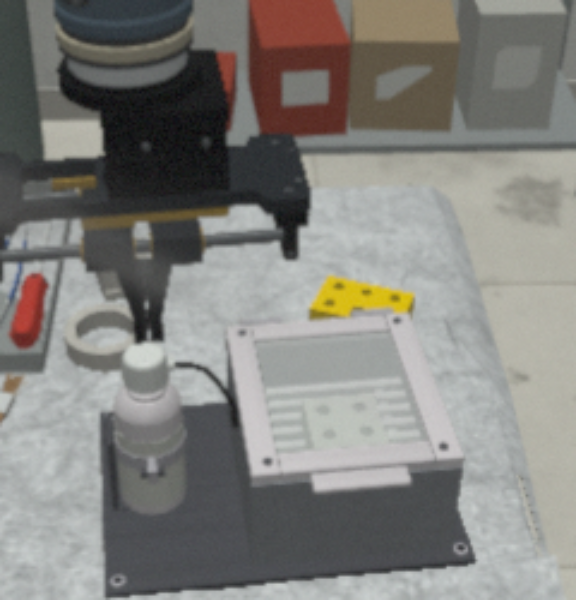

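In the side view the tips end close above the cap's back edge, at about (148,340) in the crop. I'll compare that with the projected tip points before pressing.

Run:
```python
from h import *
o=telemetry.get_obs(); c=cam("side"); p=o["position"]
cr=cv2.resize(c["img"][245:305,250:320],None,fx=8,fy=8,interpolation=cv2.INTER_CUBIC)
for off,col in((.016,(0,0,255)),(.006,(0,255,0))):
  for dy in(-.0095,.0095):
    for dx in(-.012,.012):
      q=(proj(c,p+[dx,dy,off])[0]-[250,245])*8+4; cv2.circle(cr,tuple(q.astype(int)),4,col,-1)
for t in np.arange(0,6.28,.3):
    q=(proj(c,[.617+.015*np.cos(t),.063+.015*np.sin(t),.13])[0]-[250,245])*8+4; cv2.circle(cr,tuple(q.astype(int)),2,(255,0,0),-1)
cv2.imwrite("pics/side15.png",cr); st()
```

```text
t 19.1 own mm [122.4   3.5] zrep 0.1382 tip z 0.1542 F [-0.6  0.2 -0.6] grip 0.0005
```

View pics/side15.png

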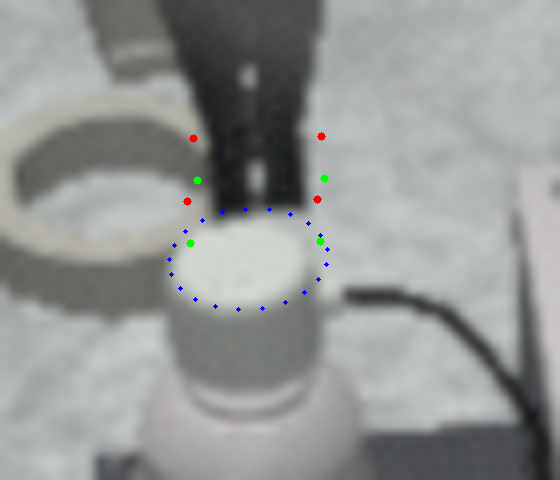

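The tips line up laterally with the cap and sit about 2–3 mm lower than assumed (offset ≈0.013). So contact is expected at reported z ≈0.116 and the stop at ≈0.111. I'll press in stages.

>>> step_arm([
  {"dx":-0.002,"dy":0.001,"dz":0.01,"rx":0,"ry":0,"rz":0},
  {"dx":-0.002,"dy":0.001,"dz":0.018,"rx":0,"ry":0,"rz":0},
  {"dx":-0.002,"dy":0.001,"dz":0.022,"rx":0,"ry":0,"rz":0},
  {"dx":-0.002,"dy":0.001,"dz":0.025,"rx":0,"ry":0,"rz":0},
  {"dx":-0.002,"dy":0.001,"dz":0.026,"rx":0,"ry":0,"rz":0},
])

```text
time: 19.73
position: [0.6161, 0.0624, 0.1132]
tool_rot: [0.668, 0.744, -0.001, -0.003]
ft_force: [-2.5, 0.3, 7.8]
grip_width: 0.0004
```

>>> step_arm([
  {"dx":0,"dy":0,"dz":0.002,"rx":0,"ry":0,"rz":0},
  {"dx":0,"dy":0,"dz":0.003,"rx":0,"ry":0,"rz":0},
  {"dx":0,"dy":0,"dz":0.004,"rx":0,"ry":0,"rz":0},
  {"dx":0,"dy":0,"dz":0.004,"rx":0,"ry":0,"rz":0},
  {"dx":0,"dy":0,"dz":0.004,"rx":0,"ry":0,"rz":0},
])

```text
time: 20.35
position: [0.6161, 0.0624, 0.1118]
tool_rot: [0.668, 0.744, -0.0, -0.003]
ft_force: [-3.5, 0.2, 11.9]
grip_width: 0.0005
```

>>> step_arm([
  {"dx":0,"dy":0,"dz":0.003,"rx":0,"ry":0,"rz":0},
  {"dx":0,"dy":0,"dz":0.004,"rx":0,"ry":0,"rz":0},
  {"dx":0,"dy":0,"dz":0.004,"rx":0,"ry":0,"rz":0},
  {"dx":0,"dy":0,"dz":0.004,"rx":0,"ry":0,"rz":0},
  {"dx":0,"dy":0,"dz":0.004,"rx":0,"ry":0,"rz":0},
])

```text
time: 20.98
position: [0.6162, 0.0623, 0.1117]
tool_rot: [0.668, 0.744, -0.0, -0.002]
ft_force: [-7.3, -0.4, 18.6]
grip_width: 0.0003
```

>>> step_arm([
  {"dx":0,"dy":0,"dz":0.003,"rx":0,"ry":0,"rz":0},
  {"dx":0,"dy":0,"dz":0.003,"rx":0,"ry":0,"rz":0},
  {"dx":0,"dy":0,"dz":0.003,"rx":0,"ry":0,"rz":0},
  {"dx":0,"dy":0,"dz":0.003,"rx":0,"ry":0,"rz":0},
  {"dx":0,"dy":0,"dz":0.003,"rx":0,"ry":0,"rz":0},
])

```text
time: 21.6
position: [0.6162, 0.0624, 0.1118]
tool_rot: [0.668, 0.744, 0.0, -0.001]
ft_force: [-5.7, 1.2, 14.4]
grip_width: 0.0004
```

The z stays at 0.1118 while the force rises from 12 to 19 N, so the cap is on its stop and was held there for over a second. Now up and clear.

>>> step_arm([
  {"dx":0,"dy":0,"dz":-0.005,"rx":0,"ry":0,"rz":0},
  {"dx":0,"dy":0,"dz":-0.03,"rx":0,"ry":0,"rz":0},
  {"dx":0,"dy":0,"dz":-0.08,"rx":0,"ry":0,"rz":0},
  {"dx":0,"dy":-0.05,"dz":-0.13,"rx":0,"ry":0,"rz":0},
  {"dx":-0.03,"dy":-0.1,"dz":-0.13,"rx":0,"ry":0,"rz":0},
])

```text
time: 22.22
position: [0.5234, 0.0223, 0.2453]
tool_rot: [0.667, 0.745, 0.003, 0.003]
ft_force: [-0.5, -0.7, 0.0]
grip_width: 0.0007
```

>>> step_arm([
  {"dx":-0.05,"dy":0,"dz":0,"rx":0,"ry":0,"rz":0},
  {"dx":-0.1,"dy":0,"dz":0,"rx":0,"ry":0,"rz":0},
  {"dx":-0.12,"dy":0,"dz":0,"rx":0,"ry":0,"rz":0},
  {"dx":-0.12,"dy":0,"dz":0,"rx":0,"ry":0,"rz":0},
  {"dx":-0.12,"dy":0,"dz":0,"rx":0,"ry":0,"rz":0},
])

```text
time: 22.85
position: [0.5361, -0.0955, 0.245]
tool_rot: [0.667, 0.745, 0.003, 0.002]
ft_force: [1.0, 0.2, 1.9]
grip_width: 0.0
```

Run:
```python
from h import *
st(); o=telemetry.get_obs(); print(abs(o["joint_velocities"]).max())
c=cam("wrist"); cv2.imwrite("pics/wristF.png",c["img"])
c=cam("side"); cv2.imwrite("pics/sideF.png",cv2.resize(c["img"][180:380,200:460],None,fx=3,fy=3))
v,u=np.mgrid[0:480,0:640]; P=deproj(c,np.c_[u.ravel(),v.ravel()]).reshape(480,640,3)
m=(np.hypot(P[...,0]-.617,P[...,1]-.064)<.012)&(P[...,2]>.1);print("cap top z side",np.percentile(P[m][:,2],[50,80,95]))
m=(P[...,0]>.43)&(P[...,0]<.56)&(P[...,2]>.08)&(P[...,2]<.12)&(P[...,1]>-.02)&(P[...,1]<.12);q=P[m];print("lid z",np.percentile(q[:,2],[5,50,95]))
import pickle
t=cam("top");t0=pickle.load(open("top0.pkl","rb"))
P=deproj(t,np.c_[u.ravel(),v.ravel()]).reshape(480,640,3);P0=deproj(t0,np.c_[u.ravel(),v.ravel()]).reshape(480,640,3)
for n,x,y in(("ring",.665,-.105),("vee",.654,-.187),("sleeve",.668,-.271)):
    for Q in(P0,P):
        m=(np.hypot(Q[...,0]-x,Q[...,1]-y)<.045)&(Q[...,2]>.012)&(Q[...,2]<.08);print(n,m.sum(),Q[m].mean(0).round(4) if m.any() else None)
```

```text
t 22.85 own mm [  27.  -147.1] zrep 0.245 tip z 0.261 F [1.  0.2 1.9] grip 0.0
0.016379581046888858
cap top z side [0.12913474 0.13003824 0.13070294]
lid z [0.08527572 0.08722444 0.08960036]
ring 354 [ 0.6647 -0.1054  0.0197]
ring 0 None
vee 388 [ 0.6536 -0.1877  0.029 ]
vee 0 None
sleeve 258 [ 0.6696 -0.2712  0.0439]
sleeve 0 None
```

View pics/sideF.png

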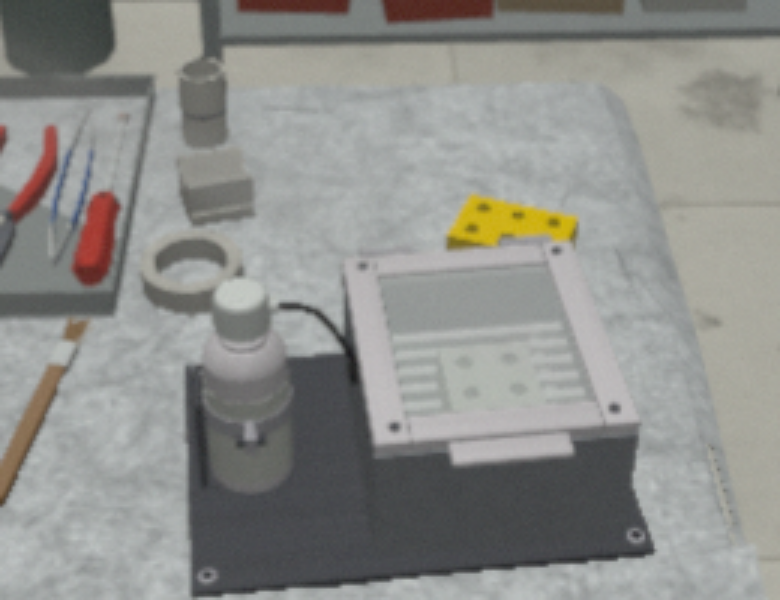

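View pics/wristF.png

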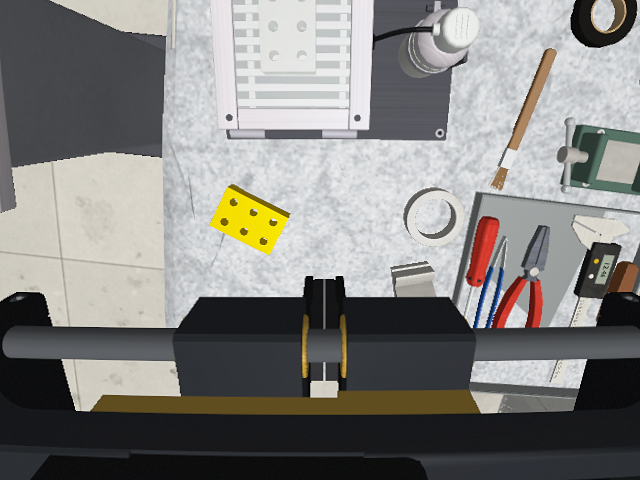

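The side view shows the lid flat, the cap up (0.130 m), and the block flat behind the window. The ring (190,270), V-block (215,185) and sleeve (203,100) are standing as before. The hand is free, so I'm handing in.

```bash
python3 -c "
from h import *
st(); print(robot.hand_in())"
```

```text
t 23.0 own mm [  27.2 -147. ] zrep 0.2452 tip z 0.2612 F [-0.7 -0.2  0.5] grip 0.0004
the job is handed in; nothing more can be done
None
```

I put the grey setup block flat on the rack and pushed the lid fully shut. I then held the cap on its stop for over a second and let it spring back. I handed the job in at 23 s with the hand clear.

**Last checks:**
- **Lid:** level at about 0.090 m on all four corners after closing. The last side view read 0.085–0.090 m, consistent with closed.
- **Cap:** held on its stop, where the force rose from 12 to 19 N with no further travel. Its top is back at 0.130 m.
- **Block:** seen flat on the rack through the window.
- **Bystanders:** the V-block, ring and sleeve look unmoved in the side and wrist views. I could not check this in the top view because the arm blocked it.

**What went wrong or disagreed:**
- **Tool height:** the first grasp closed on air above the block without touching it. The reported tool position was about 33–36 mm lower than the real fingertips implied. I measured the offset in the wrist view, force contact agreed with it, and I used it from then on.
- **Cap position:** the side view put the cap about 6 mm further in y than the other two views. I aimed close to those two.

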